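# Lock the air coupler that carries the nozzle

## Task

A blow-off nozzle has been plugged into one of the two bench air couplers but is not locked in yet. On the coupler that has the nozzle standing out of its top, pull the spring collar straight up until its side pin clears the low guard block, turn it clockwise as seen from above until the pin is past the block, then let the collar spring fully down again with the pin on the other side of the block, and let go. Leave the collar of the empty coupler alone.

Things in the scene. Friction and masses are not known exactly. Their poses are not given: they have to be found in the camera images.
- fitted_grip (a point): On the axis of the collar to be locked, 97 mm above the worktop when down. The collar: round knurled aluminium sleeve, 40 mm in diameter, from 46 mm below this point to 15 mm above; grip across any diameter, fingertips at most 23 mm below this point. A fixed steel nozzle, 17 mm thick, stands out of its top to 37 mm above this point. Fixed stand, foot 90 mm in diameter, turned up to 30 degrees.
- fitted_collar (a joint): How far this collar is pulled up, m: 0 = down on the fixed flange below it, 0.016 = upper end. Spring and weight pull it down with 9 N at 0, 14 N at the upper end. Its side pin (9 mm thick, end 34 mm from the axis, 40 mm below the grip point) clears the low block above 0.0095; pull 0.012 to 0.015.
- fitted_turn (a joint): Turn of this collar, rad, growing clockwise seen from above: about 0 = unlocked (start), 1.05 = locked; stops at -0.175 and 1.225. Three steel blocks stand on the flange: the pin starts between the low middle one (12 mm high) and the taller one to the robot's right; locked is between the low and the left one. Down, it stays below 0.16 or above 0.89. It turns easily, stays where left.
- spare_grip (a point): The same grip point on the other coupler, which is alike in all its sizes but empty: nothing stands out of the open hole in its top. Its collar is to be left alone.
There are look-alikes about, which are no part of the job. What is shaped like the part that bears fitted_grip but green or orange is not meant.

How it is judged:
By the outcome, as a careful person would: the job done as asked, in the order asked, and still so for the second after the job is handed in, with the robot touching nothing.
It also fails if it takes over 29 s, if anything falls off the work surface, if the arm or the gripper's body presses on something with over 40 N, if the wrist force passes 120 N, or if a joint passes its speed limit or range.

## Robot

A 6-joint arm with a two-finger parallel gripper is mounted at the origin on a cart in front of the work surface, level with it; the furniture and walls round the work are solid. World frame = base frame: x ahead of the robot, y to its left, z up, the work surface at z = 0. Lengths are in m, angles in degrees, forces in N, time in s.
With the tool pointing down it reaches from about 0.375 to 0.9 m from the base axis. Payload 3.1 kg.
Tool frame: the origin (TCP) lies midway between the tips of the shut fingers; the grasp point (between the pads) lies 19 mm behind it; x points along the fingers, z is the direction in which the jaws open and shut, and the axes are right-handed (so a half turn about x gives the same grasp; the last joint's range is limited). The gripper opens to 87 mm and grips with 3 to 60 N. Pads are 19 mm wide; open, the fingers measure 117 mm over their backs; the gripper's body (75 mm by 190 mm) begins 51 mm behind the grasp point.
Start: joints at [66.606, 30.224, 82.088, -0, 67.689, -10.227], TCP at [0.142, 0.609, 0.19] pointing down, gripper open.
Joint ranges: [-176.69, 176.69], [-43.24, 126.21], [12.49, 139.97], [-82, 262], [0, 151.66], [-163.58, 163.58]. Speed limits (degrees/s): [159.86, 159.86, 180, 180, 180, 180].

## Interface

Orientations are given as a 3x3 rotation matrix whose columns are the frame's x, y, z axes.
In Python, from rig import * gives the robot as it stands.
- The arm moves only by the tool play_rows, never from a script. Its argument "rows" is a list that holds one entry, the list of rows, each a list of 7 numbers: the shift along the tool's x, y, z in m, then the turn, a rotation vector about the tool's x, y, z in degrees, then the finger opening in m, from 0 to 0.087. A call has 1 to 12 rows; each row is the pose to reach, as a shift and turn from the pose commanded when the call began, along the tool's axes at that moment; what a row does not reach only later rows make up. A row lasts 1/10 s, in which the tool goes at most 50 mm and 8.59 degrees, less where a joint would pass 70% of its speed; a pose out of reach is approached as far as the arm can. A call with a gripper value outside its range is refused whole. The fingers move at their own pace and stop on an object; the grip force is fixed at half the most. Time passes only in rows, so rows that repeat a pose let the fingers close. It gives the time, the measured TCP pose, the force and the opening at its end, in the units of the state.
- read_state(): the state, without advancing time (a new reading comes with each control period).
- capture(name): name is "side" or "top"; returns a dict with "pixels" (420x560x3 uint8, red, green, blue), "intrinsics" (3x3 intrinsics, pixels), "k1" (the pictures are not rectified: a ray, as slopes to the right and down, at radius r is drawn at 1 + k1 r^2 times it, then the intrinsics apply), "rvec" (rotation vector, rad) and "tvec" (3), from world to camera coordinates, as OpenCV has them. Camera axes: x right, y down, z forward; pixel columns grow to the right and rows downward; lengths in m; the calibration is good to about 2 mm. A picture is of the moment at which its call begins. There is no depth.
- hand_in(): hands the job in, once; it reports no verdict.
Trained networks look in the newest picture that a camera, given by its name, has taken for a name from the list of things; names that differ only in an ending like _2 or _b are one class to them, and where a whole thing is asked for, a point or a joint stands for the part that bears it (a point fixed in the world has none). Each returns a list of dicts, best first, with "p" (0 to 1); they miss things now and then, are a little off and sometimes report something else, mostly with a low value. They report only what shows in the picture. A call takes as long as a camera call. They do not tell look-alikes from the thing itself.
- trace(camera, target): "mask" (420x560 bool, what is visible of it) and "at" ([column, row] in pixels, amid what is visible of it).
The state is a dict: "time_s": time; "joint_positions": joint angles; "qvel": joint speeds; "tau": joint torques, N m; "position": TCP position; "tcp_rot": TCP orientation; "force": force on the tool from outside, world axes, zero at the start; "moment": the same for the moment, N m; "opening": opening from 0.0 (shut) to 1.0 (fully open).
Only numpy, scipy, OpenCV 4.12 (cv2) and the standard library are available. Lean on these libraries where they do the work, as an engineer would, in place of code of your own. Each camera call takes 0.05 s, during which the arm holds its last target.

## Working session

There is one attempt and no reset: what is moved stays moved. The work goes in short steps, Python scripts to look and compute and a tool call to move; the robot and the scene stay as the last step left them, time stands still between calls to the robot, and variables do not carry over. Pictures are saved under pics/ and viewed, and the job is handed in when it is done.

Besides the shell and the picture viewer there is one more tool, called after ">>>" as name(argument=value, ...), one argument or row to a line, values as JSON. play_rows: Moves the arm, as the interface text tells. Its arguments: {"type":"object","properties":{"rows":{"type":"array"}},"required":["rows"]}

```bash
mkdir -p pics; ls
cat > h.py <<'E'
from rig import *
import numpy as np, cv2, json
def cap(n,f):
    c=capture(n); cv2.imwrite(f,cv2.cvtColor(c["pixels"],cv2.COLOR_RGB2BGR)); return c
def dist(c): return np.array([c["k1"],0,0,0,0],float)
def ray(c,uv):
    K=np.array(c["intrinsics"],float)
    p=cv2.undistortPoints(np.array([[uv]],float),K,dist(c))[0,0]
    R=cv2.Rodrigues(np.array(c["rvec"],float))[0]; t=np.array(c["tvec"],float)
    return -R.T@t, R.T@np.array([p[0],p[1],1.])
def atz(c,uv,z):
    o,d=ray(c,uv); return o+d*(z-o[2])/d[2]
def proj(c,P):
    return cv2.projectPoints(np.array(P,float).reshape(-1,3),np.array(c["rvec"],float),np.array(c["tvec"],float),np.array(c["intrinsics"],float),dist(c))[0][:,0]
E
python3 - <<'E'
from h import *
for n in("side","top"):
    c=cap(n,f"pics/{n}0.png")
    o,_=ray(c,(280,210)); print(n,o,c["k1"],c["intrinsics"])
    for t in("fitted_grip","spare_grip"):
        for r in trace(n,t): print(t,r["p"],r["at"],r["mask"].sum(),cv2.boundingRect(r["mask"].astype(np.uint8)))
s=read_state();print(s)
E
```

```text
pics
side [ 0.17425944 -0.63611249  1.36065208] -0.18463044603803427 [[537.5841311    0.         275.62724169]
 [  0.         537.5841311  209.24141255]
 [  0.           0.           1.        ]]
fitted_grip 0.8 [279.3, 234.2] 256 (272, 221, 15, 25)
fitted_grip 0.74 [226.5, 127.0] 229 (219, 117, 14, 23)
fitted_grip 0.66 [261.8, 196.4] 231 (255, 184, 14, 23)
fitted_grip 0.65 [293.8, 276.2] 246 (290, 264, 15, 24)
spare_grip 0.83 [333.7, 319.9] 281 (325, 309, 18, 23)
top [0.26133492 0.15842227 1.0914851 ] -0.11182470910033505 [[391.08063212   0.         280.01744173]
 [  0.         391.08063212 204.78214837]
 [  0.           0.           1.        ]]
fitted_grip 0.85 [132.9, 211.0] 313 (120, 200, 24, 19)
fitted_grip 0.79 [347.3, 210.6] 218 (340, 201, 18, 20)
fitted_grip 0.53 [245.8, 206.2] 203 (236, 196, 17, 19)
fitted_grip 0.49 [296.1, 207.3] 181 (288, 197, 17, 18)
spare_grip 0.63 [413.0, 197.0] 266 (399, 188, 20, 22)
{'time_s': 0.3, 'joint_positions': array([ 6.66052369e+01,  3.02449910e+01,  8.21087133e+01, -1.88243740e-04,
        6.76880023e+01, -1.02284574e+01]), 'qvel': array([ 0.12063605, -0.16489301, -0.2042421 ,  0.01243891,  0.01557655,
        0.0522172 ]), 'tau': array([ 1.00998255e-03, -4.39564312e+01, -1.76550847e+01,  6.32471032e-02,
        5.49689331e-02, -1.02257077e-04]), 'position': array([0.14224064, 0.60833048, 0.18950086]), 'tcp_rot': array([[-2.86240366e-04, -9.73713289e-01,  2.27776974e-01],
       [-6.69283280e-04,  2.27777119e-01,  9.73713067e-01],
       [-9.99999735e-01,  1.26268664e-04, -7.16889029e-04]]), 'force': array([-0.2019104 , -0.77394487, -0.16126295]), 'moment': array([-0.02820252,  0.00779372,  0.01065084]), 'opening': 0.9999892115384578}
```

View pics/side0.png

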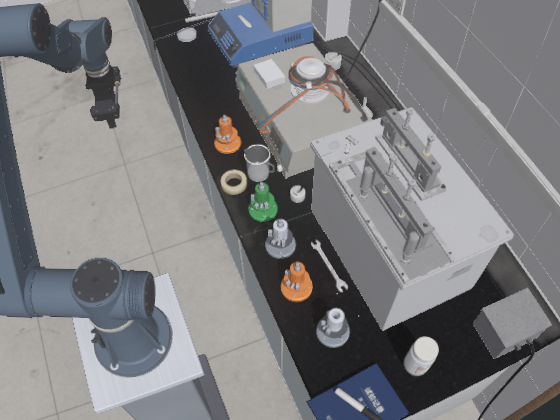

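View pics/top0.png

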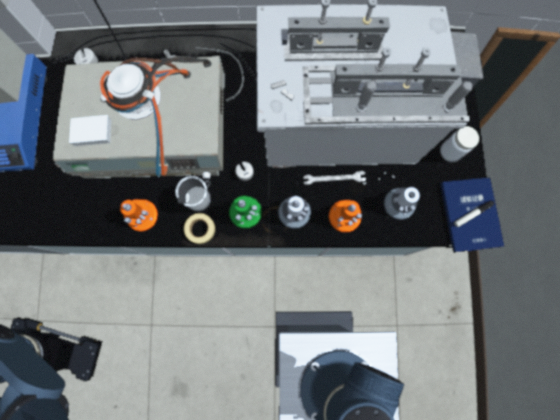

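Run:
```python
import cv2
a=cv2.imread("pics/side0.png")[100:350,190:390]; cv2.imwrite("pics/side0z.png",cv2.resize(a,(480,600),interpolation=cv2.INTER_CUBIC))
a=cv2.imread("pics/top0.png")[160:260,90:440]; cv2.imwrite("pics/top0z.png",cv2.resize(a,(800,229),interpolation=cv2.INTER_CUBIC))
```

```text
(no output)
```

View pics/side0z.png

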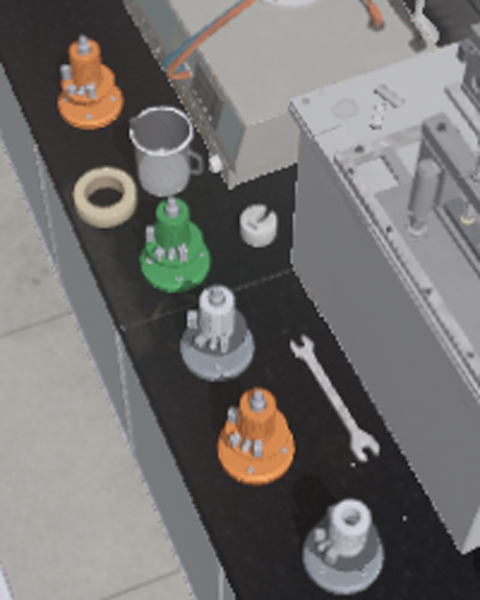

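View pics/top0z.png

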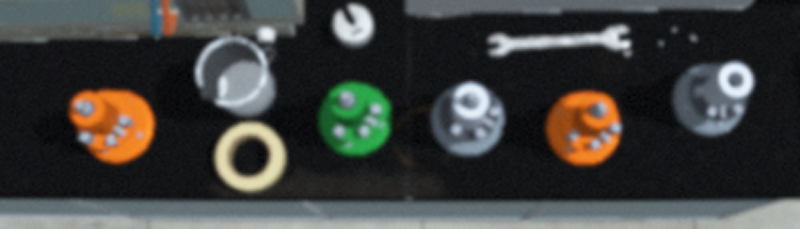

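```bash
cat > fit.py <<'E'
from h import *
from scipy.optimize import least_squares
def circ(x,y,z,r,n=48):
    a=np.linspace(0,2*np.pi,n,endpoint=False); return np.c_[x+r*np.cos(a),y+r*np.sin(a),0*a+z]
def draw(c,img,x,y,s=4,off=(0,0)):
    for z,r,col in((.112,.020,(0,0,255)),(.051,.020,(0,255,255)),(.0,.045,(0,255,0)),(.134,.0085,(255,0,255))):
        p=(proj(c,circ(x,y,z,r))-off+.5)*s
        cv2.polylines(img,[p.astype(np.int32)],True,col,1)
E
python3 - <<'E'
from fit import *
C={n:capture(n) for n in("side","top")}
g={}
for n,uv in(("side",(279.3,234.2)),("top",(296.1,207.3))):
    r=min(trace(n,"fitted_grip"),key=lambda r:np.hypot(*(np.array(r["at"])-uv)))
    m=r["mask"]; ys,xs=np.nonzero(m); cen=(xs.mean(),ys.mean()); g[n]=cen
    print(n,r["at"],cen,atz(C[n],cen,.085))
def hull(c,x,y):
    P=np.r_[circ(x,y,.051,.02),circ(x,y,.112,.02)]
    h=cv2.convexHull(proj(c,P).astype(np.float32)); M=cv2.moments(h); return np.array([M["m10"],M["m01"]])/M["m00"]
f=lambda p:np.r_[hull(C["side"],*p)-g["side"],hull(C["top"],*p)-g["top"]]
s=least_squares(f,[.4,.12],diff_step=1e-3);print(s.x,s.fun)
x,y=s.x
for n,(u,v) in(("side",(279,237)),("top",(296,209))):
    w=30;S=10
    im=cv2.cvtColor(C[n]["pixels"],cv2.COLOR_RGB2BGR)[v-w:v+w,u-w:u+w]
    im=cv2.resize(im,None,fx=S,fy=S,interpolation=cv2.INTER_CUBIC)
    im0=im.copy()
    draw(C[n],im,x,y,S,(u-w,v-w)); cv2.imwrite(f"pics/{n}_fit.png",im)
    cv2.imwrite(f"pics/{n}_raw.png",im0)
a=[cv2.imread(f"pics/{n}_fit.png") for n in("side","top")]
cv2.imwrite("pics/fit.png",cv2.resize(np.hstack(a),(800,400)))
a=[cv2.imread(f"pics/{n}_raw.png") for n in("side","top")]
cv2.imwrite("pics/raw.png",cv2.resize(np.hstack(a),(800,400)))
E
```

```text
side [279.8, 235.7] (np.float64(279.28879310344826), np.float64(232.4698275862069)) [0.47544688 0.10731742 0.085     ]
top [297.1, 204.8] (np.float64(296.42148760330576), np.float64(206.4504132231405)) [0.47977109 0.11456887 0.085     ]
[0.47814921 0.11240679] [ 0.19707194 -1.24817255  0.83833523  0.56080119]
```

View pics/fit.png

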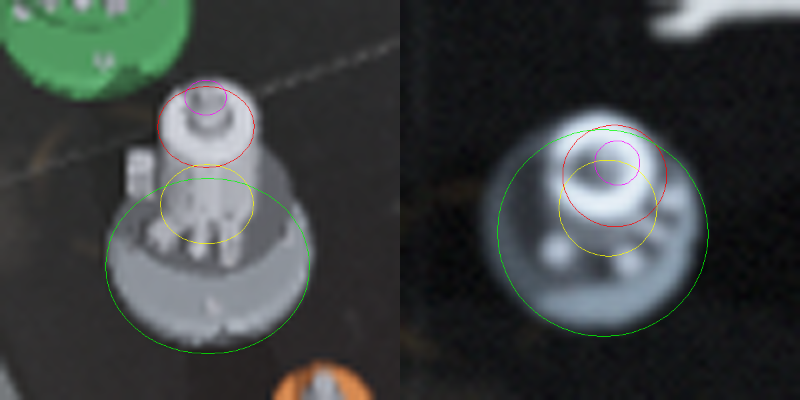

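View pics/raw.png

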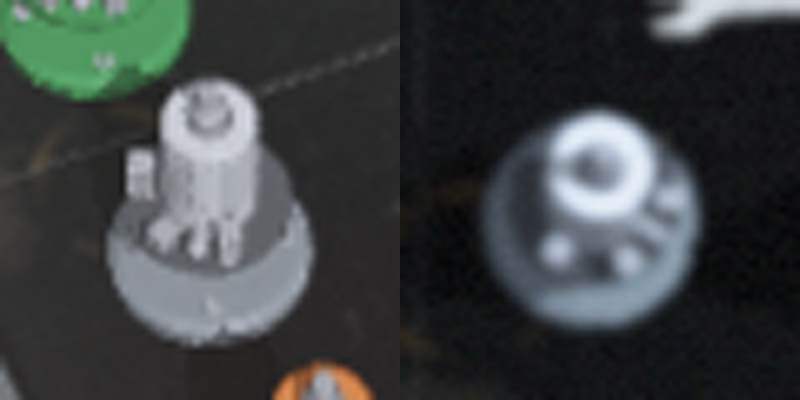

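Run:
```python
import cv2,numpy as np
s=cv2.imread("pics/side0.png");t=cv2.imread("pics/top0.png")
z=lambda a,u,v:cv2.resize(a[v-18:v+18,u-18:u+18],(260,260),interpolation=cv2.INTER_LANCZOS4)
cv2.imwrite("pics/zz.png",np.vstack([np.hstack([z(s,280,228),z(s,336,320),z(s,297,276)]),np.hstack([z(t,296,207),z(t,405,200),z(t,346,212)])]))
```

```text
(no output)
```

View pics/zz.png

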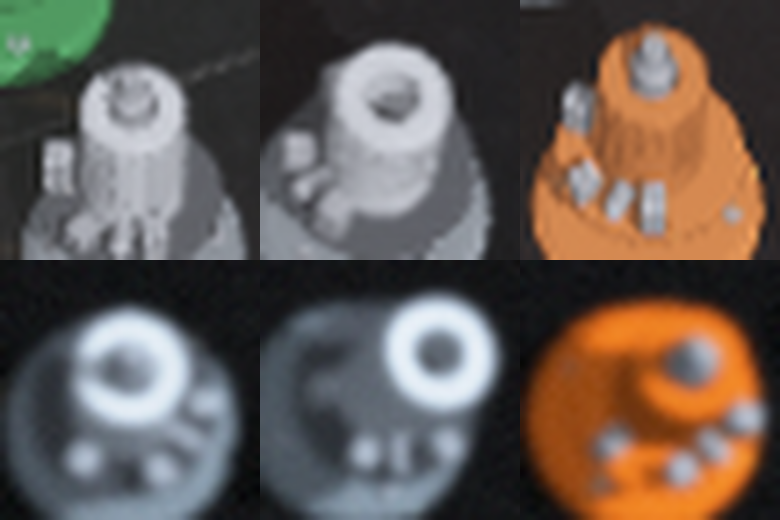

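Run:
```python
from fit import *
C={n:capture(n) for n in("side","top")}
print(atz(C["side"],(279.85,224.65),.112),atz(C["top"],(295.5,203.5),.112))
# foot silhouettes by threshold/ Otsu region
for n,uv in(("side",(279,240)),("top",(296,212))):
    g=cv2.cvtColor(C[n]["pixels"],cv2.COLOR_RGB2GRAY)
    m=np.zeros_like(g); u,v=uv; 
    gc=np.full(g.shape,cv2.GC_BGD,np.uint8); gc[v-26:v+24,u-21:u+21]=cv2.GC_PR_FGD
    cv2.circle(gc,(u,v),8,cv2.GC_FGD,-1)
    cv2.grabCut(np.ascontiguousarray(C[n]["pixels"]),gc,None,np.zeros((1,65)),np.zeros((1,65)),5,cv2.GC_INIT_WITH_MASK)
    m=((gc==1)|(gc==3)).astype(np.uint8); print(n,cv2.boundingRect(m),m.sum())
    x,y,w,h=cv2.boundingRect(m)
    xs=np.nonzero(m)[1]
    for z in(0,.02,.04):
      # foot extents: left,right,bottom
      def f(p):
        P=proj(C[n],circ(p[0],p[1],z,.045)); Q=proj(C[n],circ(p[0],p[1],0,.045)); 
        return [max(P[:,0].max(),Q[:,0].max())+min(P[:,0].min(),Q[:,0].min())-(2*x+w-1), max(P[:,1].max(),Q[:,1].max())-(y+h-.5)]
      s=least_squares(f,[.48,.11],diff_step=1e-3);print(z,s.x,np.ptp(proj(C[n],circ(*s.x,z,.045))[:,0]))
```

```text
[0.48034403 0.11457285 0.112     ] [0.48166001 0.11805133 0.112     ]
side (265, 219, 31, 40) 896
0 [0.48046385 0.11534284] 30.57857346916842
0.02 [0.48056102 0.11530194] 30.90493222271067
0.04 [0.48065838 0.11526095] 31.237816666014112
top (279, 196, 32, 32) 825
0 [0.48238606 0.1164387 ] 31.587657128859462
0.02 [0.48238543 0.11718009] 32.15172383361016
0.04 [0.48238479 0.11792134] 32.736196211264996
```

```bash
cat > delta.py <<'E'
from h import *
def delta(target,yaw):
    s=read_state();R=np.array(s["tcp_rot"]);p=np.array(s["position"])
    a=np.radians(yaw);z=np.array([np.cos(a),np.sin(a),0]);x=np.array([0,0,-1.]);y=np.cross(z,x)
    Rt=np.c_[x,y,z]
    print("t",s["time_s"],"shift",np.round(R.T@(np.array(target)-p),4),"rot",np.round(np.degrees(cv2.Rodrigues(R.T@Rt)[0].ravel()),2),"yaw",np.degrees(np.arctan2(R[1,2],R[0,2])),"open",s["opening"],"F",np.round(s["force"],1),"pos",p.round(4),"q",np.round(s["joint_positions"],1))
E
python3 - <<'E'
from delta import *
c=capture("top");print(atz(c,(296,163),0),atz(c,(296,126),.2),atz(c,(200,172),0))
delta([.481,.116,.19],120)
E
```

```text
[0.62858691 0.11101392 0.        ] [0.65698772 0.11883886 0.2       ] [0.60103641 0.39218295 0.        ]
t 0.65 shift [-1.000e-04 -4.420e-01 -4.025e-01] rot [-43.17   0.     0.  ] yaw 76.83352238113078 open 0.9999167687453053 F [-0.5 -0.4  0.2] pos [0.1423 0.6086 0.1899] q [ 66.6  30.2  82.1  -0.   67.7 -10.2]
```

>>> play_rows(
  rows=[
    [[0,-0.037,-0.0335,-3.6,0,0,0.087],[0,-0.074,-0.067,-7.2,0,0,0.087],[0,-0.11,-0.1,-10.8,0,0,0.087],[0,-0.147,-0.134,-14.4,0,0,0.087],[0,-0.184,-0.168,-18,0,0,0.087],[0,-0.221,-0.201,-21.6,0,0,0.087],[0,-0.258,-0.235,-25.2,0,0,0.087],[0,-0.295,-0.268,-28.8,0,0,0.087],[0,-0.331,-0.302,-32.4,0,0,0.087],[0,-0.368,-0.335,-36,0,0,0.087],[0,-0.405,-0.369,-39.6,0,0,0.087],[0,-0.442,-0.4025,-43.2,0,0,0.087]],
  ],
)

```text
time_s: 1.85
position: [0.482, 0.1142, 0.1902]
tcp_rot: [[0.001, -0.865, -0.502], [0.0, -0.502, 0.865], [-1.0, -0.001, -0.0]]
force: [-0.3, 0.3, -0.2]
opening: 1.0
```

Run:
```python
from delta import *
from fit import *
for n in("side","top"): c=cap(n,f"pics/{n}1.png")
delta([.481,.116,.12],120)
```

```text
t 1.95 shift [0.0704 0.0025 0.0072] rot [-0.31 -0.26  0.24] yaw 119.6863958726721 open 1.0027596598852446 F [-0.9  1.1  0.8] pos [0.4863 0.1111 0.1905] q [ 1.000e-01  2.040e+01  1.001e+02 -1.000e-01  5.920e+01 -1.195e+02]
```

View pics/side1.png

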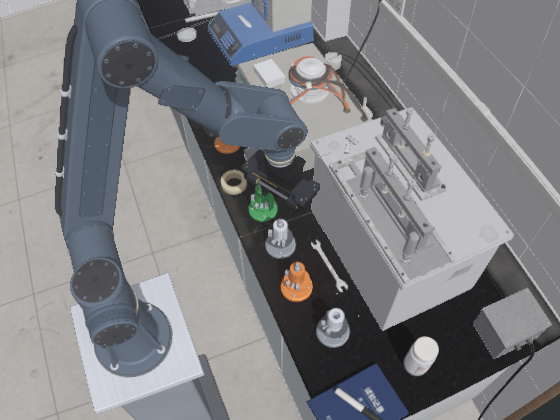

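View pics/top1.png

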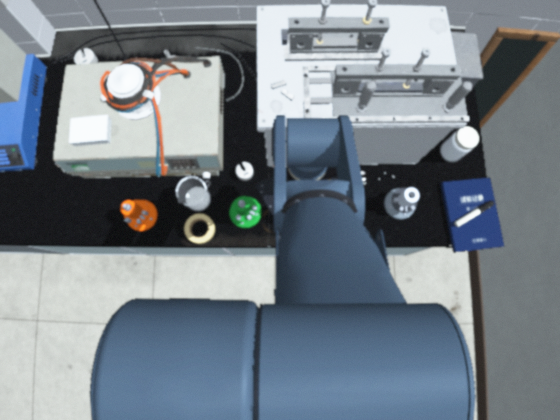

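>>> play_rows(
  rows=[
    [[0.01,0,0,0,0,0,0.087],[0.025,0,0,0,0,0,0.087],[0.04,0,0,0,0,0,0.087],[0.04,0,0,0,0,0,0.087]],
  ],
)

```text
time_s: 2.35
position: [0.4776, 0.1174, 0.1477]
tcp_rot: [[-0.006, -0.865, -0.502], [0.0, -0.502, 0.865], [-1.0, 0.005, 0.003]]
force: [-0.6, 0.8, -0.8]
opening: 0.999
```

Run:
```python
from delta import *
from fit import *
c=cap("side","pics/side2.png")
delta([.481,.116,.08],120)
s=read_state();R=s["tcp_rot"];p=s["position"]
im=cv2.imread("pics/side2.png");u,v=240,170
im=cv2.resize(im[v-0:v+90,u-10:u+100],None,fx=6,fy=6,interpolation=cv2.INTER_CUBIC)
for q in [p,p+R[:,2]*.0435,p-R[:,2]*.0435]:
    a=(proj(c,q)[0]-[u-10,v]+.5)*6; cv2.circle(im,tuple(int(k) for k in a),4,(0,0,255),1)
draw(c,im,.481,.116,6,(u-10,v)); cv2.imwrite("pics/side2z.png",im)
```

```text
t 2.4 shift [ 0.0687 -0.0016 -0.0025] rot [ 0.14  0.12 -0.2 ] yaw 120.1361195855905 open 0.9999044222781747 F [0.7 0.  0.5] pos [0.4786 0.1174 0.1487] q [   0.8   23.7  103.1    0.    53.5 -119.4]
```

View pics/side2z.png

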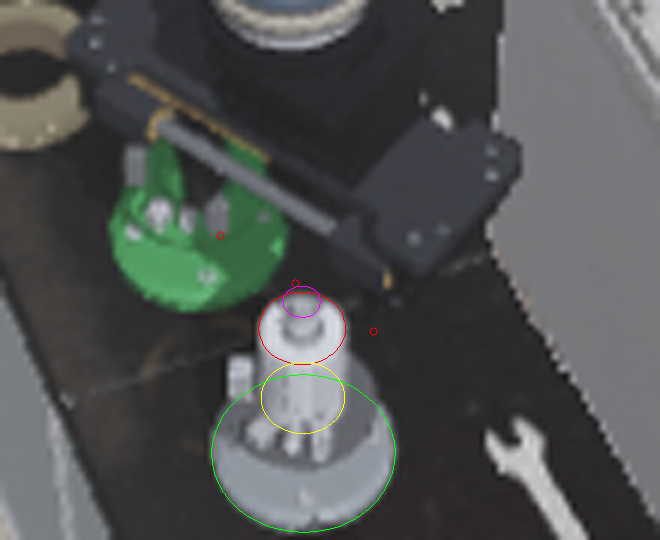

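>>> play_rows(
  rows=[
    [[0.01,0,0,0,0,0,0.087],[0.025,0,0,0,0,0,0.087],[0.04,0,0,0,0,0,0.087],[0.052,0,0,0,0,0,0.087],[0.06,0,0,0,0,0,0.087],[0.066,0,0,0,0,0,0.087],[0.069,0,0,0,0,0,0.087],[0.069,0,0,0,0,0,0.087],[0.069,0,0,0,0,0,0.087]],
  ],
)

```text
time_s: 3.3
position: [0.4813, 0.1161, 0.0812]
tcp_rot: [[0.001, -0.866, -0.501], [0.0, -0.501, 0.866], [-1.0, -0.001, -0.0]]
force: [0.4, 0.4, 0.1]
opening: 1.002
```

Run:
```python
from delta import *
from fit import *
c=cap("side","pics/side3.png")
delta([.481,.116,.08],120)
im=cv2.imread("pics/side3.png");u,v=240,170
im=cv2.resize(im[v-0:v+90,u-10:u+100],None,fx=6,fy=6,interpolation=cv2.INTER_CUBIC)
cv2.imwrite("pics/side3z.png",im)
```

```text
t 3.35 shift [0.0013 0.0003 0.0001] rot [ 0.03 -0.03  0.05] yaw 120.0302089827041 open 0.999813857789716 F [ 0.1 -0.  -0.3] pos [0.4813 0.1161 0.0813] q [   0.6   30.2  106.4   -0.    43.4 -119.4]
```

View pics/side3z.png

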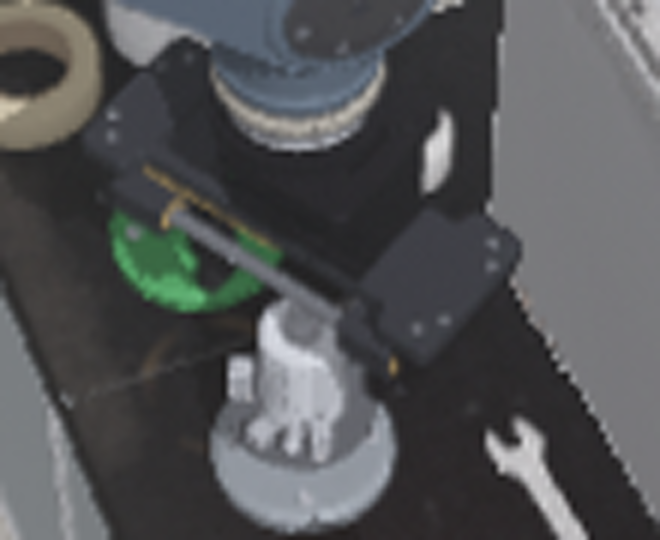

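>>> play_rows(
  rows=[
    [[0,0,0,0,0,0,0.03],[0,0,0,0,0,0,0.03],[0,0,0,0,0,0,0.02],[0,0,0,0,0,0,0.02],[0,0,0,0,0,0,0.02],[0,0,0,0,0,0,0.02],[0,0,0,0,0,0,0.02],[0,0,0,0,0,0,0.02]],
  ],
)

```text
time_s: 4.15
position: [0.4809, 0.1161, 0.0809]
tcp_rot: [[0.0, -0.866, -0.5], [-0.0, -0.5, 0.866], [-1.0, -0.0, -0.0]]
force: [-0.2, 0.0, -0.2]
opening: 0.36
```

Run:
```python
from delta import *
delta([.481,.116,.081],120)
s=read_state();print(s["opening"]*.087,s["moment"])
```

```text
t 4.15 shift [-0.0001 -0.     -0.0001] rot [ 0.03 -0.    0.  ] yaw 120.03045737528033 open 0.35951040830516434 F [-0.2  0.  -0.2] pos [0.4809 0.1161 0.0809] q [   0.6   30.2  106.4   -0.    43.4 -119.4]
0.0312774055225493 [ 0.10293858  0.05466617 -0.00359844]
```

Run:
```python
from delta import *
from fit import *
c=cap("side","pics/side4.png")
s=read_state();print(s["opening"],s["force"],s["moment"])
im=cv2.imread("pics/side4.png");u,v=240,170
im=cv2.resize(im[v-0:v+90,u-10:u+100],None,fx=6,fy=6,interpolation=cv2.INTER_CUBIC)
cv2.imwrite("pics/side4z.png",im)
```

```text
0.30896533226702017 [-0.84701317 -0.23474817  0.91456498] [ 0.03139925 -0.00617435 -0.00882594]
```

View pics/side4z.png

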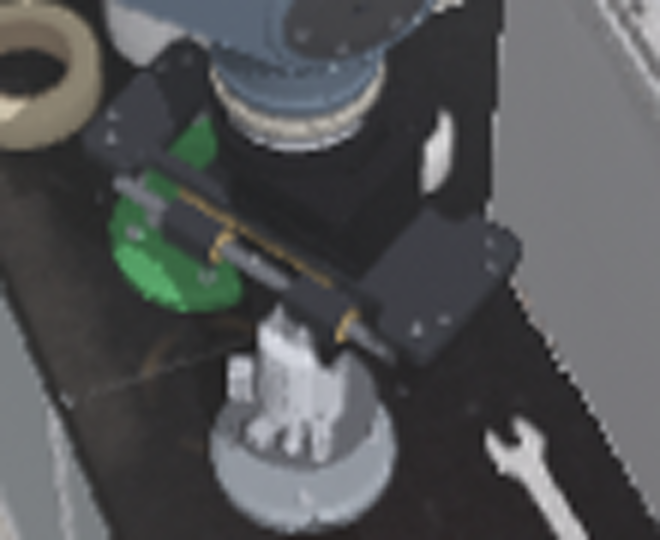

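>>> play_rows(
  rows=[
    [[0,0,0,0,0,0,0.02],[0,0,0,0,0,0,0.02]],
  ],
)

```text
time_s: 4.4
position: [0.4809, 0.1161, 0.0808]
tcp_rot: [[-0.0, -0.866, -0.5], [0.0, -0.5, 0.866], [-1.0, 0.0, 0.0]]
force: [-0.2, 0.2, -0.8]
opening: 0.242
```

Run:
```python
from delta import *
from fit import *
for n in("side","top"):
  c=cap(n,f"pics/{n}5.png")
  if n=="side": C=c
s=read_state();print(s["opening"],s["force"],s["moment"],s["position"])
c=C
im=cv2.imread("pics/side5.png");u,v=260,205
im=cv2.resize(im[v-0:v+50,u-10:u+50],None,fx=12,fy=12,interpolation=cv2.INTER_CUBIC)
R=s["tcp_rot"];p=s["position"]
for h in(-.02,.02,-.013,.013):
  for d in(-.0095,.0095):
    q=[p+R[:,2]*h+R[:,1]*d,p+R[:,2]*h+R[:,1]*d-R[:,0]*.038]
    a=(proj(c,q)-[u-10,v]+.5)*12
    cv2.polylines(im,[a.astype(np.int32)],False,(0,0,255) if abs(h)>.015 else (0,255,0),1)
cv2.imwrite("pics/side5z.png",im)
```

```text
0.23651408252749148 [ 0.3395811   0.81905064 -0.60751287] [ 0.09032875  0.02385157 -0.05211654] [0.48093461 0.11608029 0.08085167]
```

View pics/side5z.png

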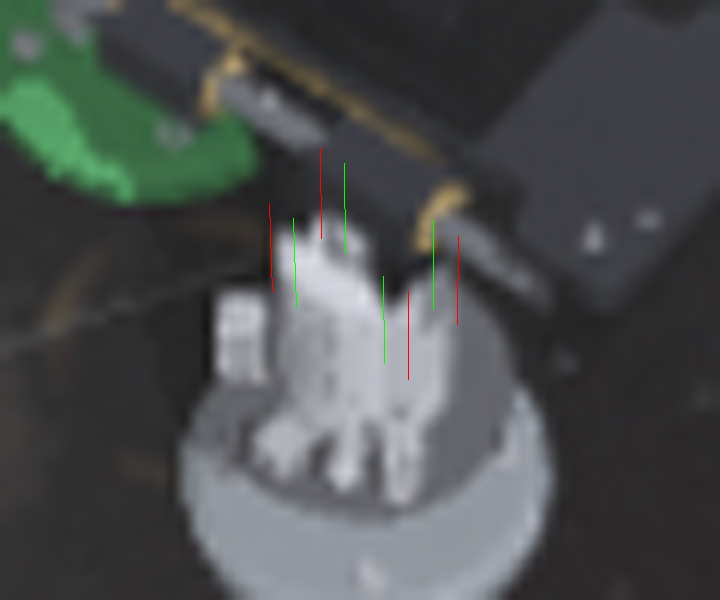

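Run:
```python
from delta import *
from fit import *
c=capture("side");ct=capture("top")
s=read_state();print(s["opening"],s["time_s"])
im=cv2.cvtColor(c["pixels"],cv2.COLOR_RGB2BGR);u,v=220,140;S=6
im=cv2.resize(im[v:v+100,u:u+120],None,fx=S,fy=S,interpolation=cv2.INTER_CUBIC)
R=s["tcp_rot"];p=s["position"]
def L(pts,col,cl=True):
    a=(proj(c,[p+R@np.array(q) for q in pts])-[u,v]+.5)*S
    cv2.polylines(im,[a.astype(np.int32)],cl,col,1)
for b in(-.07,-.07-.06):
    L([(b,-.0375,-.095),(b,.0375,-.095),(b,.0375,.095),(b,-.0375,.095)],(0,255,0))
for sgn in(-1,1):
    for x in(0,-.07):
        L([(x,-.0095,sgn*.010),(x,.0095,sgn*.010),(x,.0095,sgn*.025),(x,-.0095,sgn*.025)],(0,0,255))
draw(c,im,.481,.116,S,(u,v))
cv2.imwrite("pics/side6z.png",im)
```

```text
0.23037460490103784 4.6
```

View pics/side6z.png

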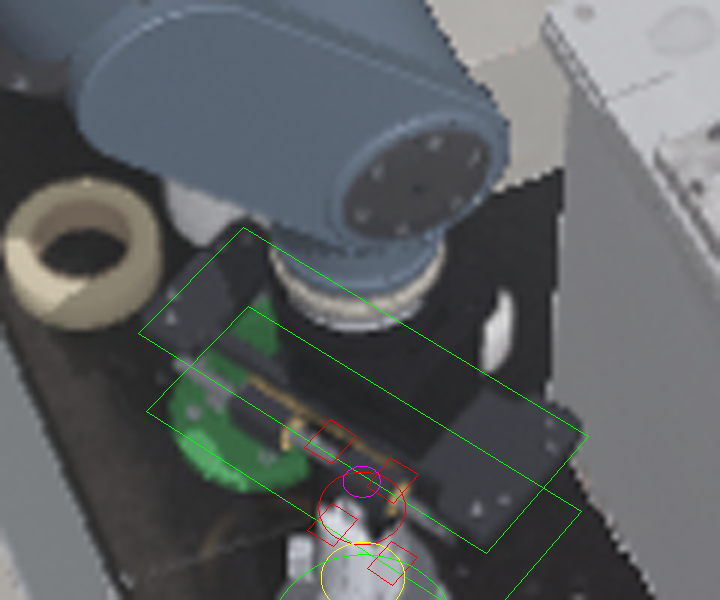

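Run:
```python
import cv2,numpy as np
from h import *
c=capture("side")
im=cv2.cvtColor(c["pixels"],cv2.COLOR_RGB2BGR)
def en(a): return (255*(a/255.)**.5).astype(np.uint8)
a=cv2.resize(en(im[195:245,250:310]),(720,600),interpolation=cv2.INTER_CUBIC)
cv2.imwrite("pics/e1.png",a)
b=cv2.imread("pics/side0.png")[70:140,70:150]
b=cv2.resize(en(b),None,fx=7,fy=7,interpolation=cv2.INTER_CUBIC)
pz=lambda P:((proj(c,P)-[70,70]+.5)*7).astype(np.int32)
p=np.array([.1422,.6085,.19]);z=np.array([.2278,.9737,0])
for h in(-.0435,0,.0435):
  for d in(0,.07):
    cv2.circle(b,tuple(int(k) for k in pz(p+z*h+[0,0,d])[0]),4,(0,0,255) if d==0 else (0,255,0),1)
cv2.imwrite("pics/e2.png",b)
```

```text
(no output)
```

View pics/e1.png

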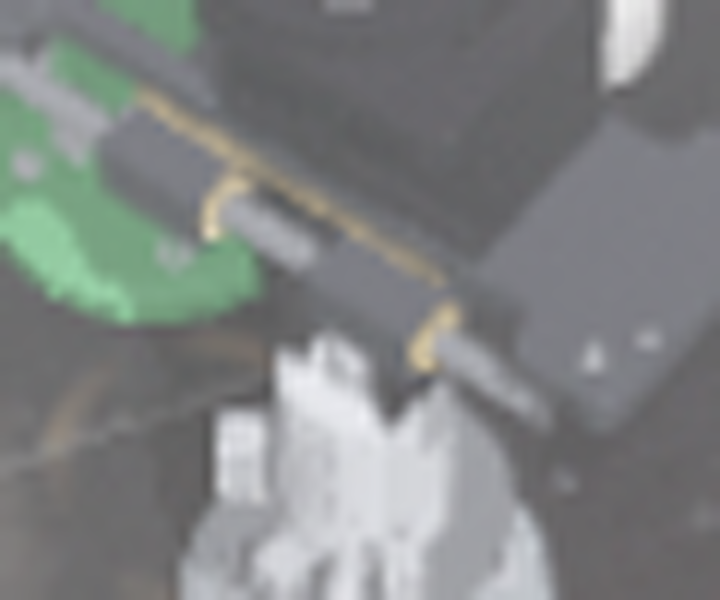

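View pics/e2.png

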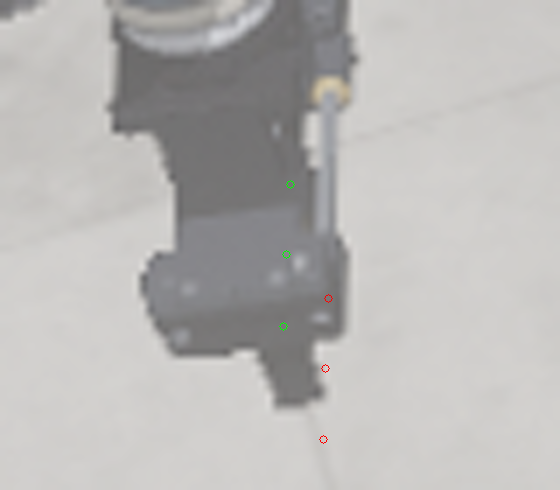

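>>> play_rows(
  rows=[
    [[0,0,0,0,0,0,0.035],[0,0,0,0,0,0,0.035],[-0.03,0,0,0,0,0,0.035],[-0.06,0,0,0,0,0,0.035],[-0.06,0,0,0,0,0,0.035],[-0.06,0,0,0,0,0,0.035]],
  ],
)

```text
time_s: 5.25
position: [0.4812, 0.1161, 0.1413]
tcp_rot: [[0.002, -0.866, -0.501], [0.0, -0.501, 0.866], [-1.0, -0.001, -0.001]]
force: [-0.1, -0.0, -0.6]
opening: 0.402
```

Run:
```python
from h import *
c=capture("side"); s=read_state(); print(s["opening"]*.087,s["position"],s["time_s"])
im=cv2.cvtColor(c["pixels"],cv2.COLOR_RGB2BGR)
a=(255*(im/255.)**.5).astype(np.uint8)
u,v,S=235,175,9
a=cv2.resize(a[v:v+66,u:u+85],None,fx=S,fy=S,interpolation=cv2.INTER_CUBIC)
cv2.imwrite("pics/e3raw.png",a)
R=s["tcp_rot"];p=s["position"];o=s["opening"]*.087/2
for dz,col in((0,(0,0,255)),(.03,(0,255,0))):
  for sg in(-1,1):
    q=[p+[0,0,dz]+R@np.array([0,y,sg*z]) for y,z in((-.0095,o),(.0095,o),(.0095,o+.012),(-.0095,o+.012))]
    cv2.polylines(a,[((proj(c,q)-[u,v]+.5)*S).astype(np.int32)],True,col,1)
cv2.imwrite("pics/e3.png",a)
```

```text
0.03480935243777023 [0.48039259 0.11609485 0.14052651] 5.3
```

View pics/e3.png

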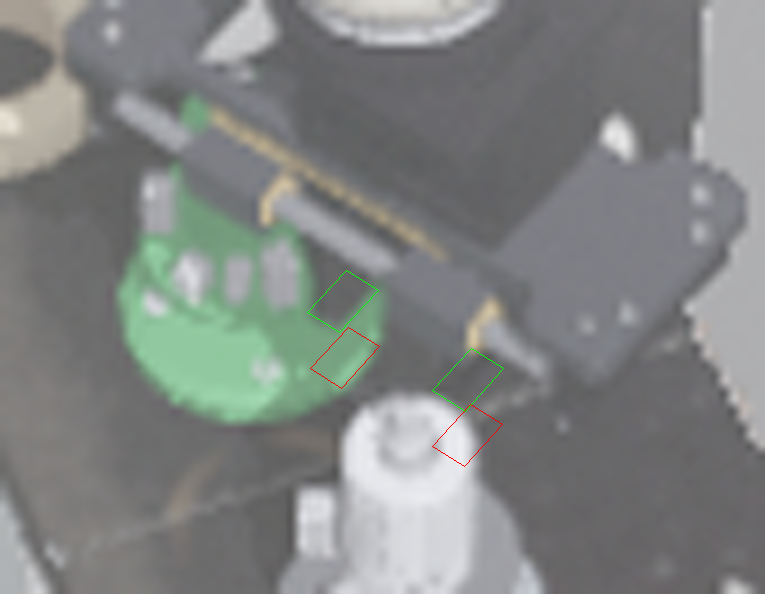

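View pics/e3raw.png

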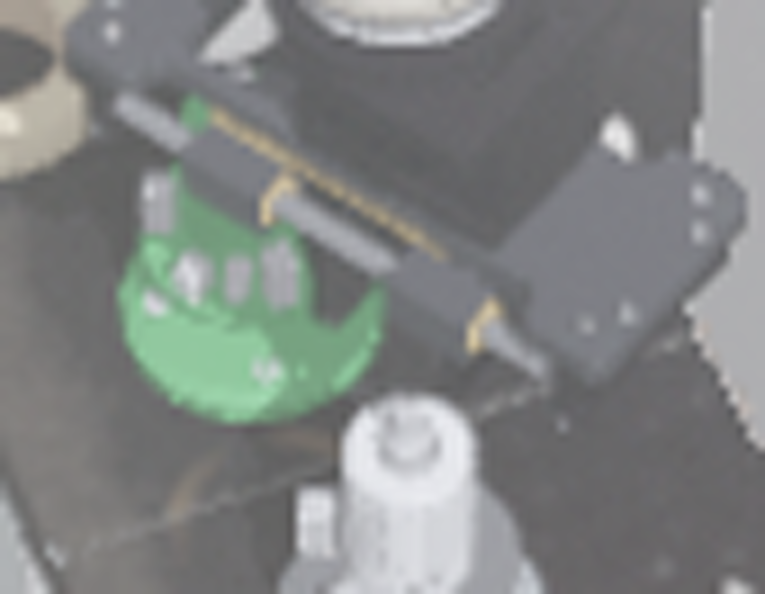

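>>> play_rows(
  rows=[
    [[0,0,0,0,0,0,0.087],[0,0,0,0,0,0,0.087],[0,0,0,0,0,0,0.087],[0.01,0,0,0,0,0,0.087],[0.025,0,0,0,0,0,0.087],[0.04,0,0,0,0,0,0.087],[0.054,0,0,0,0,0,0.087],[0.062,0,0,0,0,0,0.087],[0.068,0,0,0,0,0,0.087],[0.07,0,0,0,0,0,0.087],[0.07,0,0,0,0,0,0.087]],
  ],
)

```text
time_s: 6.4
position: [0.481, 0.1161, 0.0707]
tcp_rot: [[-0.0, -0.866, -0.501], [-0.0, -0.501, 0.866], [-1.0, 0.0, 0.0]]
force: [0.5, 0.4, 0.3]
opening: 0.999
```

```bash
cat > look.py <<'E'
from h import *
import sys
f=sys.argv[1]
c=capture("side"); s=read_state(); print(s["opening"]*.087,s["position"],s["time_s"],s["force"],s["moment"])
im=cv2.cvtColor(c["pixels"],cv2.COLOR_RGB2BGR)
a=(255*(im/255.)**.5).astype(np.uint8)
u,v,S=235,185,9
a=cv2.resize(a[v:v+66,u:u+85],None,fx=S,fy=S,interpolation=cv2.INTER_CUBIC)
cv2.imwrite(f+"raw.png",a)
R=s["tcp_rot"];p=s["position"];o=s["opening"]*.087/2
for dz,col in((.03,(0,255,0)),):
  for sg in(-1,1):
    q=[p+[0,0,dz]+R@np.array([0,y,sg*z]) for y,z in((-.0095,o),(.0095,o),(.0095,o+.012),(-.0095,o+.012))]
    cv2.polylines(a,[((proj(c,q)-[u,v]+.5)*S).astype(np.int32)],True,col,1)
cv2.imwrite(f+".png",a)
E
python3 look.py pics/e4
```

```text
0.08687356273138805 [0.48122804 0.11609191 0.07105097] 6.45 [-0.3569891  -0.0492043   0.80829062] [ 0.04326993  0.02624492 -0.02270268]
```

View pics/e4.png

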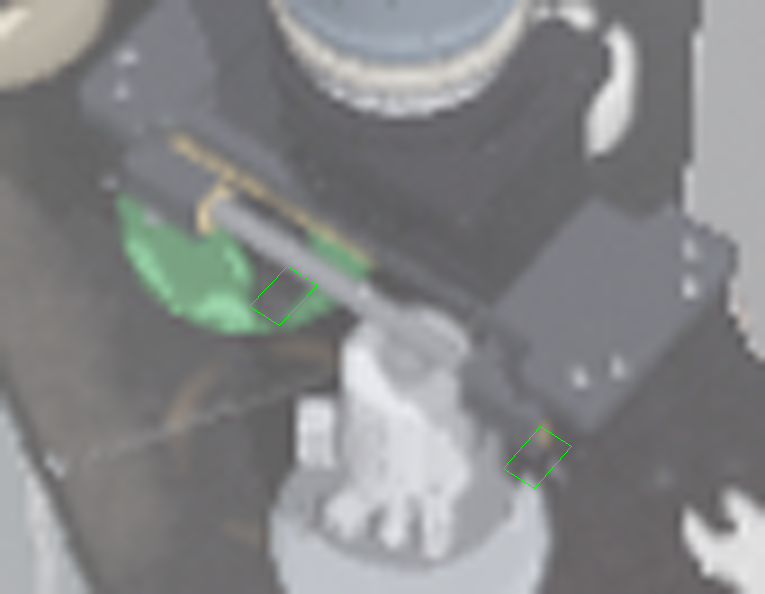

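>>> play_rows(
  rows=[
    [[0.006,0,0,0,0,0,0.087],[0.013,0,0,0,0,0,0.087],[0.018,0,0,0,0,0,0.087],[0.021,0,0,0,0,0,0.087],[0.021,0,0,0,0,0,0.05],[0.021,0,0,0,0,0,0.048],[0.021,0,0,0,0,0,0.048],[0.021,0,0,0,0,0,0.048],[0.021,0,0,0,0,0,0.048],[0.021,0,0,0,0,0,0.048]],
  ],
)

```text
time_s: 7.45
position: [0.481, 0.1161, 0.05]
tcp_rot: [[0.0, -0.866, -0.501], [-0.0, -0.501, 0.866], [-1.0, -0.0, -0.0]]
force: [-0.7, 0.7, -0.5]
opening: 0.586
```

```bash
python3 look.py pics/e5
```

```text
0.049558043216786675 [0.48096872 0.11608618 0.04994337] 7.5 [-0.36157316  0.20335777 -0.91465632] [ 0.05357887  0.02285062 -0.02923745]
```

View pics/e5.png

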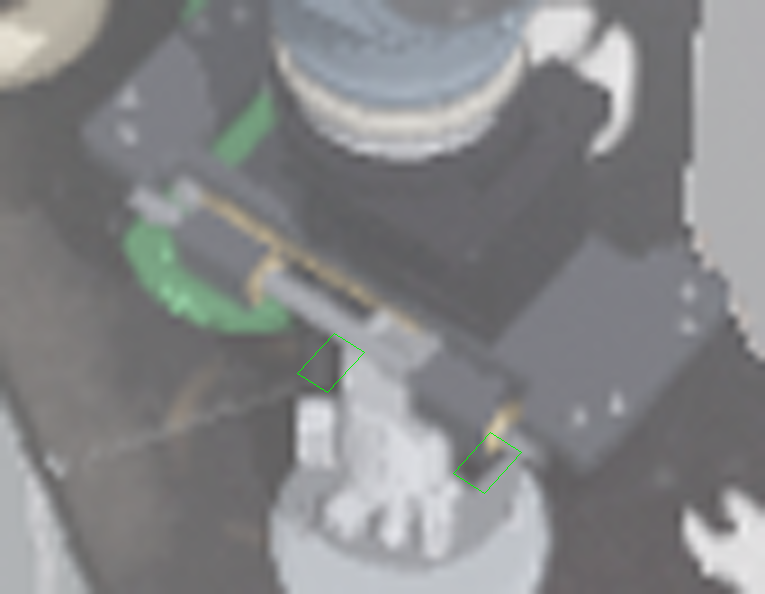

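>>> play_rows(
  rows=[
    [[0,0,0,0,0,0,0.03],[0,0,0,0,0,0,0.03],[0,0,0,0,0,0,0.02],[0,0,0,0,0,0,0.02],[0,0,0,0,0,0,0.02]],
  ],
)

```text
time_s: 8.0
position: [0.481, 0.1161, 0.0499]
tcp_rot: [[0.0, -0.866, -0.5], [0.0, -0.5, 0.866], [-1.0, -0.0, -0.0]]
force: [0.1, 0.0, -0.0]
opening: 0.448
```

```bash
python3 look.py pics/e6
```

```text
0.03941060172723728 [0.48094356 0.11613573 0.04986942] 8.05 [ 0.30417682  0.47462407 -0.4164774 ] [0.06464014 0.10831194 0.02283555]
```

>>> play_rows(
  rows=[
    [[-0.003,0,0,0,0,0,0.02],[-0.006,0,0,0,0,0,0.02],[-0.009,0,0,0,0,0,0.02],[-0.012,0,0,0,0,0,0.02],[-0.0135,0,0,0,0,0,0.02],[-0.0135,0,0,0,0,0,0.02],[-0.0135,0,0,0,0,0,0.02]],
  ],
)

```text
time_s: 8.75
position: [0.4809, 0.1161, 0.0633]
tcp_rot: [[-0.0, -0.866, -0.501], [0.0, -0.501, 0.866], [-1.0, 0.0, 0.0]]
force: [3.6, -0.3, -12.5]
opening: 0.451
```

```bash
python3 look.py pics/e7
```

```text
0.03953562898281713 [0.48087531 0.11609378 0.06325715] 8.8 [  2.6589939    0.74236084 -12.5314758 ] [ 0.12623676 -0.36085237 -0.05529779]
```

View pics/e7raw.png

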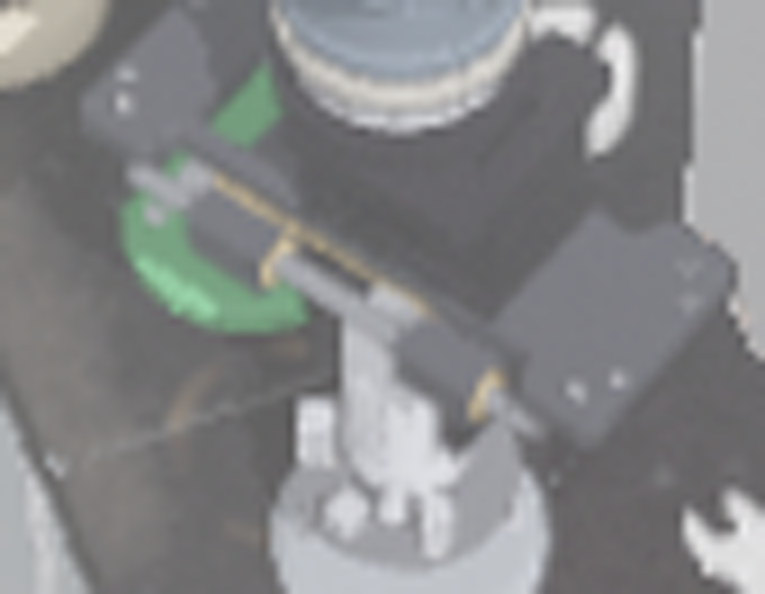

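>>> play_rows(
  rows=[
    [[-0.0008,0,0,0,0,0,0.02],[-0.0008,0,0,4,0,0,0.02],[-0.0008,0,0,10,0,0,0.02],[-0.0008,0,0,16,0,0,0.02],[-0.0008,0,0,22,0,0,0.02],[-0.0008,0,0,28,0,0,0.02],[-0.0008,0,0,32,0,0,0.02],[-0.0008,0,0,32,0,0,0.02]],
  ],
)

```text
time_s: 9.6
position: [0.4806, 0.117, 0.0641]
tcp_rot: [[-0.0, -0.999, 0.035], [0.001, 0.035, 0.999], [-1.0, 0.0, 0.001]]
force: [1.6, 4.2, -12.6]
opening: 0.451
```

```bash
python3 look.py pics/e8
```

```text
0.03952899661237245 [0.48063958 0.11694343 0.06408839] 9.65 [  1.98629678   4.43670756 -12.2211941 ] [ 0.86169478 -0.38721984 -0.00293655]
```

View pics/e8raw.png

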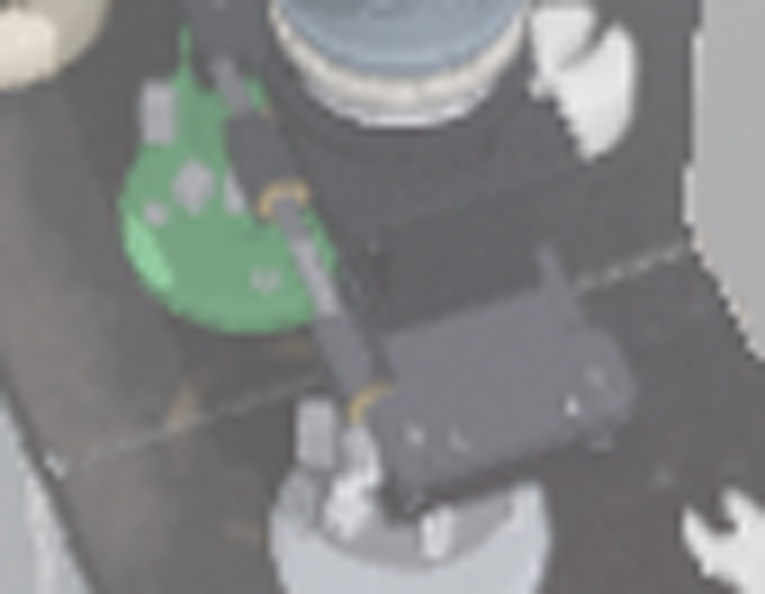

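>>> play_rows(
  rows=[
    [[-0.0002,0,0,5,0,0,0.02],[-0.0003,0,0,11,0,0,0.02],[-0.0003,0,0,17,0,0,0.02],[-0.0003,0,0,23,0,0,0.02],[-0.0003,0,0,28,0,0,0.02],[-0.0003,0,0,30,0,0,0.02],[-0.0003,0,0,30,0,0,0.02]],
  ],
)

```text
time_s: 10.35
position: [0.481, 0.1177, 0.0644]
tcp_rot: [[0.0, -0.848, 0.53], [0.003, 0.53, 0.848], [-1.0, 0.001, 0.002]]
force: [2.8, 8.1, -14.2]
opening: 0.455
```

```bash
python3 look.py pics/e9
```

```text
0.039264233485849766 [0.4809303  0.11769529 0.06437678] 10.4 [  2.91273518   8.12958373 -14.03804141] [ 1.31196195 -0.43397185 -0.04739031]
```

View pics/e9raw.png

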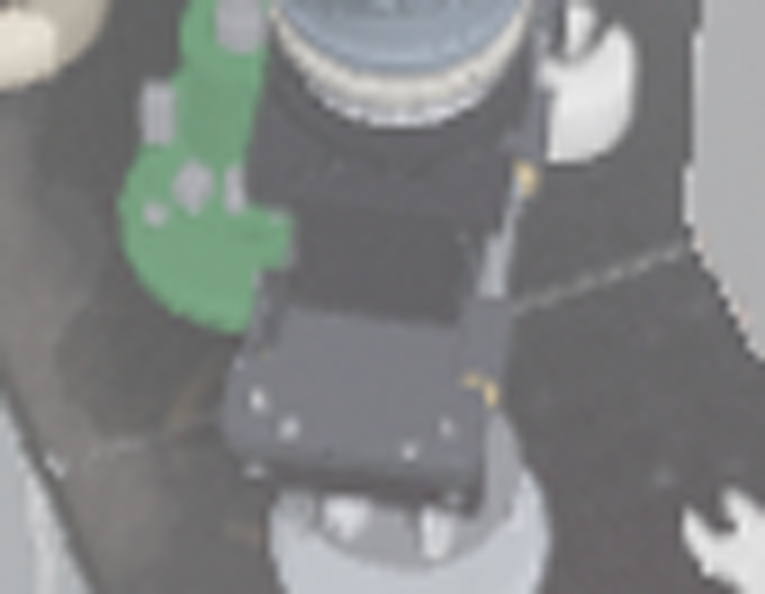

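>>> play_rows(
  rows=[
    [[0.003,0,0,0,0,0,0.02],[0.006,0,0,0,0,0,0.02],[0.009,0,0,0,0,0,0.02],[0.012,0,0,0,0,0,0.02],[0.0135,0,0,0,0,0,0.02],[0.0135,0,0,0,0,0,0.02]],
  ],
)

```text
time_s: 11.0
position: [0.4809, 0.1177, 0.0512]
tcp_rot: [[0.0, -0.849, 0.529], [0.002, 0.529, 0.849], [-1.0, 0.001, 0.002]]
force: [2.0, 7.9, -9.9]
opening: 0.447
```

```bash
python3 look.py pics/e10
```

```text
0.039015967213855814 [0.48095893 0.11768314 0.05123211] 11.05 [ 2.80289028  7.54235347 -9.00413557] [ 1.3356225  -0.33732041  0.04613292]
```

View pics/e10raw.png

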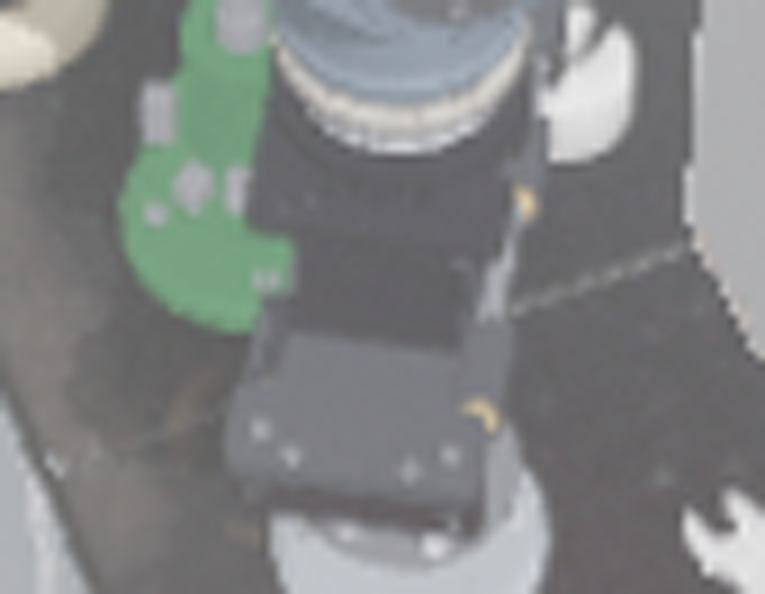

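>>> play_rows(
  rows=[
    [[0.0013,0,0,0,0,0,0.02],[0.0013,0,0,0,0,0,0.02],[0.0013,0,0,0,0,0,0.06],[0.0013,0,0,0,0,0,0.087],[0.0013,0,0,0,0,0,0.087],[0.0013,0,0,0,0,0,0.087],[0.0013,0,0,0,0,0,0.087],[0.0013,0,0,0,0,0,0.087],[-0.01,0,0,0,0,0,0.087]],
  ],
)

```text
time_s: 11.95
position: [0.4797, 0.1159, 0.0603]
tcp_rot: [[-0.003, -0.848, 0.53], [-0.0, 0.53, 0.848], [-1.0, 0.003, -0.002]]
force: [-0.3, -0.7, -0.3]
opening: 0.965
```

```bash
python3 look.py pics/e11
```

```text
0.08512359181901326 [0.48138338 0.11606696 0.06246174] 12.0 [0.13899546 0.32368454 1.2280615 ] [ 0.0334588   0.00272159 -0.00736594]
```

View pics/e11raw.png

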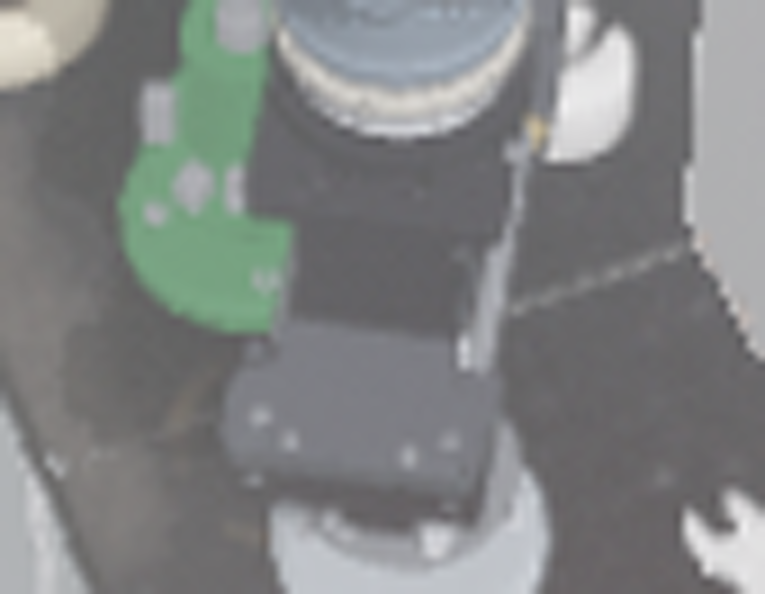

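>>> play_rows(
  rows=[
    [[-0.015,0,0,0,0,0,0.087],[-0.04,0,0,0,0,0,0.087],[-0.07,0,0,0,0,0,0.087],[-0.1,0,0,0,0,0,0.087],[-0.13,0,0,0,0,0,0.087],[-0.15,0,0,0,0,0,0.087],[-0.15,0,0,0,0,0,0.087],[-0.15,0,0,0,0,0,0.087]],
  ],
)

```text
time_s: 12.8
position: [0.4807, 0.1161, 0.2112]
tcp_rot: [[0.001, -0.848, 0.529], [-0.0, 0.529, 0.848], [-1.0, -0.001, 0.0]]
force: [-0.2, -0.5, -0.4]
opening: 1.003
```

```bash
python3 look.py pics/e12
```

```text
0.08767325289493126 [0.48008494 0.11607344 0.21035277] 12.85 [-1.19573323  0.15584408  0.26287637] [-0.00639423  0.04815886 -0.01275735]
```

View pics/e12raw.png

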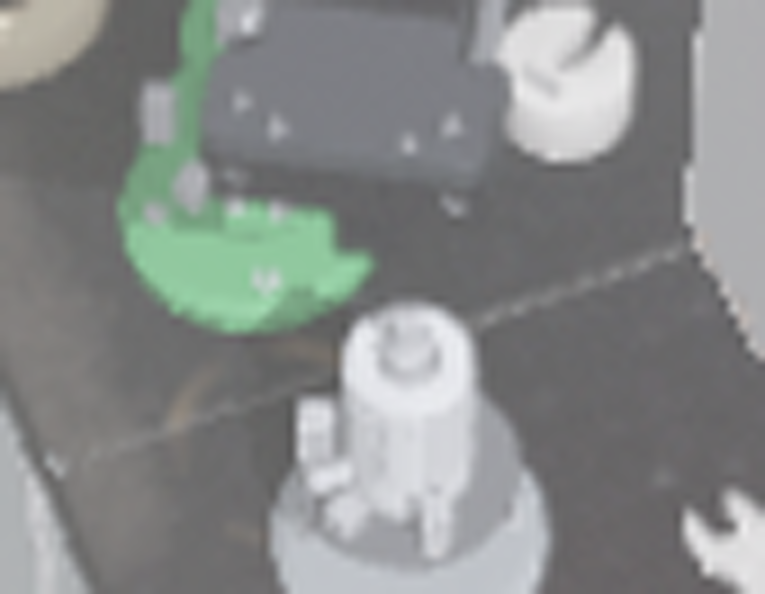

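Run:
```python
from h import *
c=capture("side");ax=np.array([.481,.116])
for z in(.057,.067):
  for a in range(180,280,10):
    r=np.radians(a);q=np.r_[ax+.029*np.array([np.cos(r),np.sin(r)]),z]
    print(z,a,((proj(c,q)[0]-[235,185]+.5)*9).round())
im=cv2.imread("pics/e4raw.png");im2=cv2.imread("pics/e12raw.png")
f=lambda i:cv2.resize(i[280:594,250:570],(400,392),interpolation=cv2.INTER_CUBIC)
cv2.imwrite("pics/cmp.png",np.hstack([f(im),f(im2)]))
```

```text
0.057 180 [325. 482.]
0.057 190 [332. 494.]
0.057 200 [342. 505.]
0.057 210 [353. 514.]
0.057 220 [367. 521.]
0.057 230 [382. 526.]
0.057 240 [398. 529.]
0.057 250 [414. 530.]
0.057 260 [430. 528.]
0.057 270 [445. 524.]
0.067 180 [324. 465.]
0.067 190 [331. 477.]
0.067 200 [341. 488.]
0.067 210 [353. 497.]
0.067 220 [367. 505.]
0.067 230 [381. 510.]
0.067 240 [397. 513.]
0.067 250 [413. 513.]
0.067 260 [429. 512.]
0.067 270 [445. 507.]
```

View pics/cmp.png

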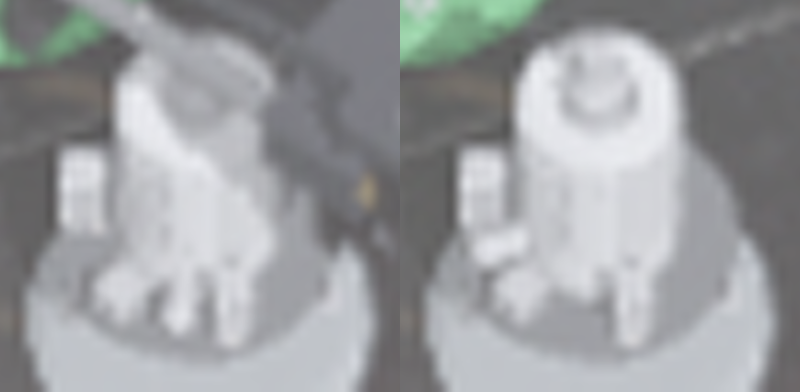

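Run:
```python
from h import *
c=capture("side")
g=lambda a:a[216:236,270:292].astype(float).mean(2)
a=cv2.cvtColor(cv2.imread("pics/side0.png"),cv2.COLOR_BGR2RGB)
print(cv2.phaseCorrelate(g(a),g(c["pixels"])))
s=read_state();print(s["force"],s["opening"],s["time_s"])
print(hand_in())
```

```text
((-0.0875365169533957, -0.06873021673870916), 0.9718590805625008)
[-0.68626593 -0.75400602 -0.78838049] 1.002794622111748 12.95
the job is handed in; nothing more can be done
None
```

The fitted coupler's collar is locked: I pulled it up about 14 mm, turned it clockwise about 62°, lowered it and let go. I handed the job in at about 13 s, with the gripper open and well above the coupler.

**Last checks, all from the side camera:**
- The pin sits between the low block and the left block.
- The pin appears about 13 px above where the model puts it, in the 9× enlarged view. The offset was the same before the move, so it looks fully down.
- The collar top is within 0.1 px of its starting position, so the collar looks fully down.
- The force on the tool is near zero. The empty coupler was never approached.

**What disagreed:**
- **Fingertip height:** the real fingertips were about 30 mm higher than the reported TCP. My first attempt to close the gripper therefore closed around the nozzle, above the collar. It read no contact force. I opened up, corrected the height from the picture and gripped the collar properly.
- **Lift force:** while lifted, the pull first read about 12.5 N where about 13.2 N was expected. It read about 14 N at the end of the turn. There was also a sideways force of up to 8 N late in the turn and while lowering.
- **Top camera:** the arm blocked its view of the coupler during the work, so I did not use it for these checks.

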